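Tap the raised grinding discs home

TASK

Three plain grinding discs in the open box stand proud on their mandrels, so the lid would not shut. With the fingertips, press lightly on the screw head in the middle of each until it is home, level with the screw heads of the two perforated discs or a little lower: the smallest plain disc first, then the middle-sized, then the largest. Touch only the screw heads, not the thin discs themselves; pull nothing up, and leave the two perforated discs, the loupe, the jar and the anvil alone.

Things in the scene. Friction and masses are not known exactly. Their poses are not given: they have to be found in the camera images.
- disc_box: Open clear box fixed to the bench, 160 (x) x 210 (y) x 40 mm high; yellow holder insert, top 30 mm above the bench, with five mandrels at least 62 mm apart, three in the row nearer the robot, two behind; which disc stands where varies. Origin: centre of underside, z up. Its clear lid, folded right back, lies flat on the bench on its +x side, 160 x 210 x 28 mm.
- mandrel_small (a joint): How far the mandrel of the smallest plain disc has been pushed down, m: 0 to 0.003 at the start (standing proud), 0.012 is home, 0.018 the hard stop. Pressing it down takes about 5.5 N at 0, rising steadily to 9 N at 0.012 and 11 N just before the stop; it stays where it is left. It can also be pulled up (negative values).
- hub_small: Steel screw head in the middle of the smallest plain disc: the spot to touch. 10 mm diameter, its flat top 5 mm above the disc's upper face. Origin: centre of its top face, z up; 64 mm above the bench when the joint reads 0, 52 mm when home, 46 mm at the stop.
- disc_small: The smallest of the three plain (unperforated) grinding discs, round, thin grey metal, 22 mm diameter, 2 mm thick, level; it moves with its hub. Origin: the same point as the hub's (5 mm above the middle of the disc's upper face).
- mandrel_medium (a joint): How far the mandrel of the middle-sized plain disc has been pushed down, m: 0 to 0.003 at the start (standing proud), 0.012 is home, 0.018 the hard stop. Pressing it down takes about 5.5 N at 0, rising steadily to 9 N at 0.012 and 11 N just before the stop; it stays where it is left. It can also be pulled up (negative values).
- hub_medium: Steel screw head in the middle of the middle-sized plain disc: the spot to touch. 10 mm diameter, its flat top 5 mm above the disc's upper face. Origin: centre of its top face, z up; 64 mm above the bench when the joint reads 0, 52 mm when home, 46 mm at the stop.
- disc_medium: The middle-sized of the three plain (unperforated) grinding discs, round, thin grey metal, 35 mm diameter, 2 mm thick, level; it moves with its hub. Origin: the same point as the hub's (5 mm above the middle of the disc's upper face).
- mandrel_large (a joint): How far the mandrel of the largest plain disc has been pushed down, m: 0 to 0.003 at the start (standing proud), 0.012 is home, 0.018 the hard stop. Pressing it down takes about 5.5 N at 0, rising steadily to 9 N at 0.012 and 11 N just before the stop; it stays where it is left. It can also be pulled up (negative values).
- hub_large: Steel screw head in the middle of the largest plain disc: the spot to touch. 10 mm diameter, its flat top 5 mm above the disc's upper face. Origin: centre of its top face, z up; 64 mm above the bench when the joint reads 0, 52 mm when home, 46 mm at the stop.
- disc_large: The largest of the three plain (unperforated) grinding discs, round, thin grey metal, 50 mm diameter, 2 mm thick, level; it moves with its hub. Origin: the same point as the hub's (5 mm above the middle of the disc's upper face).
- holed_a: Grinding disc with a ring of eight holes, 28 mm diameter, already home and fixed, to be left alone. Origin: centre of the top of its screw head, 52 mm above the bench, 5 mm above the disc's upper face.
- holed_b: Grinding disc with a ring of eight holes, 39 mm diameter, already home and fixed, to be left alone. Origin: centre of the top of its screw head, 52 mm above the bench, 5 mm above the disc's upper face.
- loupe: Loose folding steel loupe lying on the bench beside the box (+y side), about 68 x 30 x 18 mm. Origin: underside, centre of the lens. Bystander.
- jar: Loose small glass jar with steel lid beside the box (+y side), 42 mm diameter, 50 mm high. Origin: centre of the underside. Bystander.
- anvil: Loose small dark steel bench anvil beside the box (-y side), about 105 mm long with its horn, 34 mm wide, 50 mm high. Origin: centre of the underside of its foot. Bystander.

How it is judged:
By the outcome, as a careful person would: the job done as asked, in the order asked, and still so for the second after the job is handed in, with the robot touching nothing.
It also fails if it takes over 38 s, if anything falls off the work surface, if the arm or the gripper's body presses on something with over 40 N, if the wrist force passes 120 N, or if a joint passes its speed limit or range.

ROBOT

A 7-joint arm with a two-finger parallel gripper is mounted at the origin on the work surface. World frame = base frame: x ahead of the robot, y to its left, z up, the work surface at z = 0. Lengths are in m, angles in rad, forces in N, time in s.
With the tool pointing down it reaches from about 0.425 to 0.925 m from the base axis. Payload 6.8 kg.
Tool frame: the origin (TCP) lies between the finger pads; the fingertips stand r.tips_ahead ahead of it and the grasp point (between the pads) lies 5 mm behind it (r.tips_ahead is the distance from the TCP to the fingertips, in m); z points along the fingers, y is the line along which they close (so a half turn about z gives the same grasp; the last joint's range is limited). The gripper opens to 85 mm and grips with 20 to 120 N. Pads are 22 mm wide; open, the fingers measure 114 mm over their backs; the gripper's body (76 mm by 85 mm) begins 54 mm behind the grasp point. The pads swing forward as they close: fully open they stand 13 mm farther back than shut.
Start: joints at [1.058, 0.477, 0.022, 1.555, -0.011, 1.109, -0.083], TCP at [0.266, -0.62, 0.245] pointing down, gripper open.
Joint ranges: [-2.96, 2.96], [-0.34, 2.1], [-1.41, 1.46], [0.24, 2.44], [-1.37, 4.51], [0.17, 1.92], [-2.96, 2.96]. Speed limits (rad/s): [2.39, 2.39, 3.14, 3.14, 3.14, 3.14, 3.14].

INTERFACE

Orientations are given as a rotation vector (axis times angle).
In Python, from bench import r gives the robot as it stands.
- The arm moves only by the tool move_arm, never from a script. Its argument "rows" is one flat list of numbers, 4 for each row, row after row: the shift along the tool's x, y, z in cm, then the turn about the tool's z in degrees. In form: [tx, ty, tz, twist, tx, ty, tz, twist, ...]. A call has 1 to 10 rows; each row is the pose to reach, as a shift and turn from the pose commanded when the call began, along the tool's axes at that moment; what a row does not reach only later rows make up. A row lasts 1/8 s, in which the tool goes at most 62.5 mm and 10.7 degrees, less where a joint would pass 70% of its speed; a pose out of reach is approached as far as the arm can. A call with a gripper value outside its range is refused whole. "fingers" is the opening, from 0 (shut) to 1 (fully open), set as the call begins (left out, the last holds). The fingers move at their own pace and stop on an object; "newtons" is the grip in N (left out, the last holds). Time passes only in rows, so rows that repeat a pose let the fingers close. It gives the time, the measured TCP pose, the force, the opening and the grip force at its end, in the units of the state.
- r.get_obs(): the state, without advancing time (a new reading comes with each control period).
- r.grab_frame(name): name is "side" or "top" or "wrist"; returns the picture (400x640x3 uint8, blue, green, red); there is no depth.
- r.camera_params(name): a dict with "fx", "fy", "cx", "cy" (pixels), "k1" (the pictures are not rectified: a ray, as slopes to the right and down, at radius r is drawn at 1 + k1 r^2 times it, then the intrinsics apply), "world_from_camera" (4x4, takes a point from camera to world coordinates). Camera axes: x right, y down, z forward; pixel columns grow to the right and rows downward; lengths in m; the calibration is good to about 2 mm. A picture is of the moment at which its call begins: read the wrist's pose just before it. camera_params takes no time and is no camera call; for the wrist camera it gives the pose at the moment of the call.
- r.hand_in(): hands the job in; it is judged then, once.
The state is a dict: "clock": time; "joints": joint angles; "qvel": joint speeds; "tau": joint torques, N m; "tcp_pos": TCP position; "orientation": TCP orientation; "contact_force": force on the tool from outside, world axes, zero at the start; "moment": the same for the moment, N m; "grip_width": finger opening in m; "gripper_force": force on a finger pad.
Only numpy, scipy, OpenCV 4.12 (cv2) and the standard library are available. Lean on these libraries where they do the work, as an engineer would, in place of code of your own. Each camera call takes 0.05 s, during which the arm holds its last target. There are 200 camera calls.

## Working session

There is one attempt and no reset: what is moved stays moved. The work goes in short steps, Python scripts to look and compute and a tool call to move; the robot and the scene stay as the last step left them, time stands still between calls to the robot, and variables do not carry over. Pictures are saved under pics/ and viewed, at most 10 in all, crops included, and the job is handed in when it is done.

Besides the shell and the picture viewer there is one more tool, called after "Request:" as name(argument=value, ...) on one line, values as JSON. move_arm: Moves the arm, as the interface text tells. Its arguments: {"type":"object","properties":{"rows":{"type":"array"},"fingers":{"type":"number"},"newtons":{"type":"number"}},"required":["rows"]}

```bash
mkdir -p pics
python3 - <<'E'
from bench import r
import cv2
o=r.get_obs();print(o['clock'],o['tcp_pos'],o['orientation'],o['contact_force'],o['grip_width'],r.tips_ahead)
for n in('top','side'):
    cv2.imwrite(f'pics/{n}0.png',r.grab_frame(n));p=r.camera_params(n);print(n,p)
E
```

```text
0.0 [ 0.26560297 -0.61991394  0.24429702] [-3.07568552e+00 -6.31164813e-01  7.71161117e-04] [-0.40633587  0.23811463  0.59076923] 0.08566992953053942 0.014
top {'fx': 515.2418082245255, 'fy': 515.2418082245255, 'cx': 324.63478654247746, 'cy': 205.66839449480798, 'k1': -0.05593894437058916, 'world_from_camera': array([[ 0.02403872, -0.98083363,  0.19335857,  0.38584934],
       [-0.99944358, -0.01910491,  0.02734092,  0.01765953],
       [-0.0231228 , -0.19390822, -0.98074713,  1.09854359],
       [ 0.        ,  0.        ,  0.        ,  1.        ]])}
side {'fx': 466.6381390414584, 'fy': 466.6381390414584, 'cx': 322.1902986411915, 'cy': 200.76578809873524, 'k1': 0.023076981116028558, 'world_from_camera': array([[-0.85616221, -0.32741955,  0.39972829,  0.21464004],
       [-0.51656481,  0.56052756, -0.64727865,  0.57039739],
       [-0.01212704, -0.76066109, -0.64903593,  0.64148735],
       [ 0.        ,  0.        ,  0.        ,  1.        ]])}
```

View pics/top0.png

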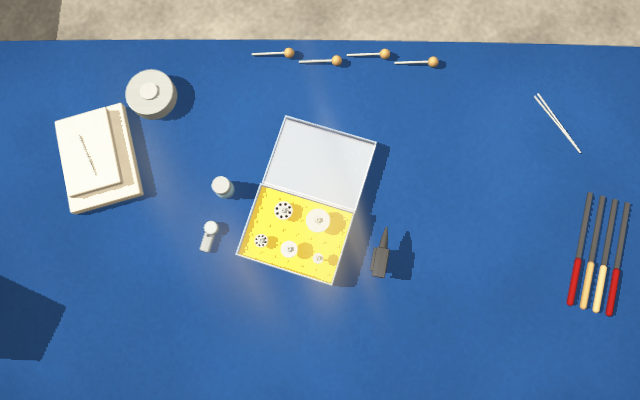

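View pics/side0.png

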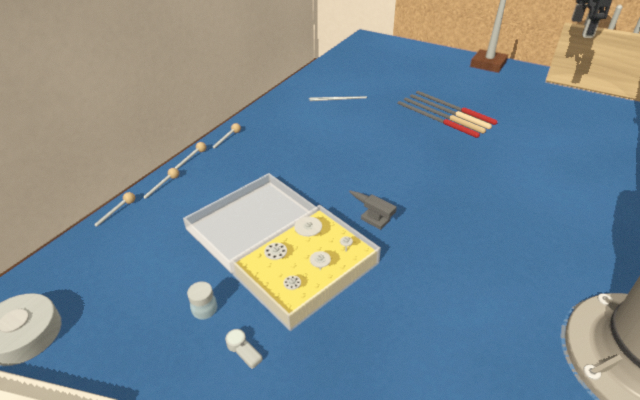

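Top view: box centred near (297,233). Row nearer the robot, left to right: perforated (261,240), medium (289,249), small (318,258). Behind it: perforated (284,210), large (318,220). I'll enlarge both views for exact hub pixels.

```bash
cat > h.py <<'E'
import numpy as np, cv2
def KD(p): return np.array([[p['fx'],0,p['cx']],[0,p['fy'],p['cy']],[0,0,1]]),np.array([p['k1'],0,0,0,0.])
def proj(p,X):
    T=np.linalg.inv(p['world_from_camera']);K,D=KD(p)
    return cv2.projectPoints(np.array(X,float).reshape(-1,3),cv2.Rodrigues(T[:3,:3])[0],T[:3,3],K,D)[0][:,0]
def ray(p,uv):
    # model: x*(1+k1 r^2) = distorted
    K,D=KD(p);n=cv2.undistortPointsIter(np.array(uv,float).reshape(-1,1,2),K,D,None,None,(3,50,1e-9))[:,0]
    W=p['world_from_camera'];return W[:3,3],np.c_[n,np.ones(len(n))]@W[:3,:3].T
def atz(p,uv,z):
    c,d=ray(p,uv);z=np.broadcast_to(z,len(d));return c+d*((z-c[2])/d[:,2])[:,None]
E
python3 - <<'E'
import cv2,numpy as np
a=cv2.imread('pics/top0.png')[185:285,235:360];b=cv2.imread('pics/side0.png')[205:325,230:385]
cv2.imwrite('pics/topz.png',cv2.resize(a,None,fx=6,fy=6,interpolation=2)[:600])
cv2.imwrite('pics/sidez.png',cv2.resize(b,None,fx=5,fy=5,interpolation=2))
E
```

```text
(no output)
```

View pics/topz.png

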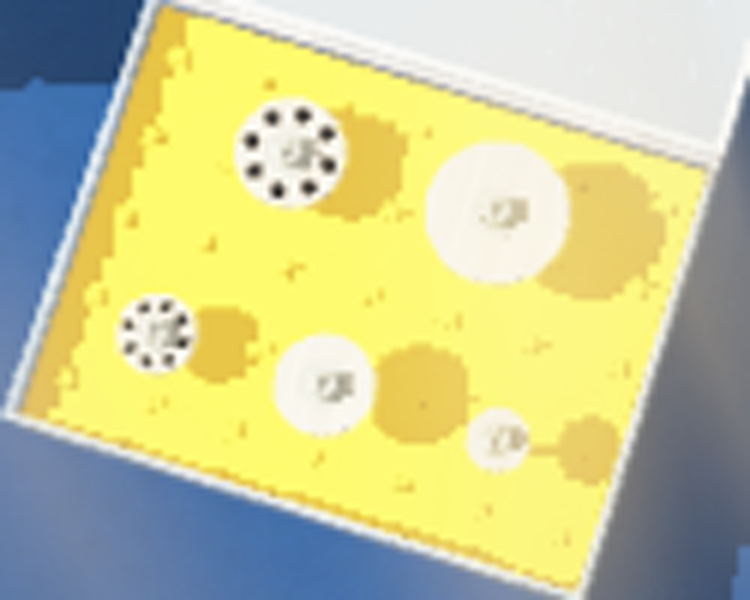

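View pics/sidez.png

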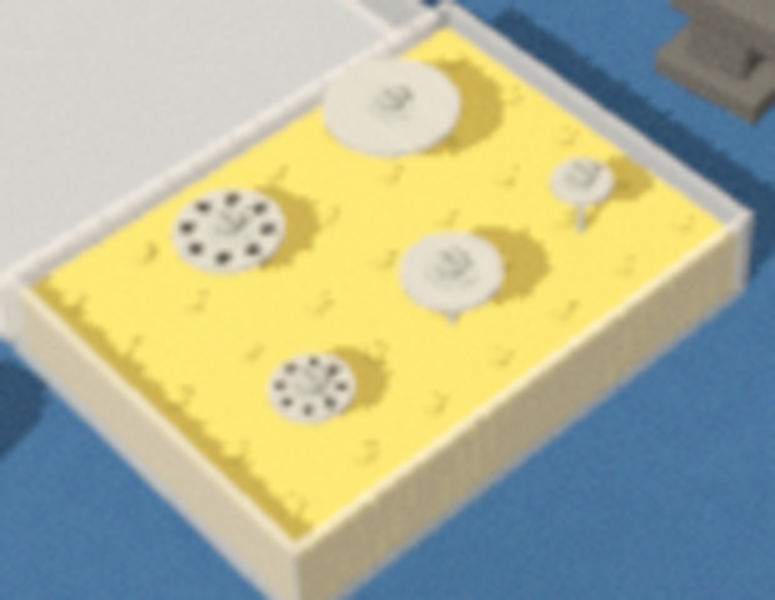

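Top crop: all five discs are clear against the yellow. Side crop: same layout, small disc at right (346,241), medium (320,259), large (308,226). I'll segment the discs and triangulate, using the perforated pair (known height) as a check.

```bash
cat > loc.py <<'E'
import numpy as np, cv2
from h import *
from bench import r
N=['small','medium','large','hA','hB']
S={'top':[(317.8,258.3),(289.2,249.2),(318,220.5),(261.3,240.5),(283.7,210.3)],
'side':[(346.4,241.4),(320.4,259.4),(308.4,226.2),(292.4,282.4),(276,251)]}
R=[11,17.5,25,14,19.5]
def cen(img,p,uv,rad):
    # fit: centroid of unsaturated pixels within dilated expected ellipse
    X=atz(p,[uv],.055)[0];s=8
    a=np.linspace(0,6.28,60)
    C=X+np.c_[np.cos(a),np.sin(a),0*a]*(rad+2.0)/1000
    E=proj(p,C)
    big=cv2.resize(img,None,fx=s,fy=s,interpolation=cv2.INTER_CUBIC)
    m=np.zeros(big.shape[:2],np.uint8);cv2.fillPoly(m,[np.int32((E+.5)*s-.5)],255)
    sat=cv2.cvtColor(big,cv2.COLOR_BGR2HSV)[...,1]
    b=((sat<75)&(m>0)).astype(np.uint8)
    c=max(cv2.findContours(b,0,2)[0],key=cv2.contourArea)
    h=cv2.convexHull(c);M=cv2.moments(h)
    return ((M['m10']/M['m00']+.5)/s-.5,(M['m01']/M['m00']+.5)/s-.5)
ps={n:r.camera_params(n) for n in S};im={n:cv2.imread(f'pics/{n}0.png') for n in S}
for i,n in enumerate(N):
    u={v:S[v][i] for v in S}
    for _ in range(3): u={v:cen(im[v],ps[v],u[v],R[i]) for v in S}
    A=0;b=0
    for v in S:
        c,d=ray(ps[v],[u[v]]);d=d[0]/np.linalg.norm(d);P=np.eye(3)-np.outer(d,d);A=A+P;b=b+P@c
    z=.047 if n[0]=='h' else .0575
    print(n,{v:np.round(u[v],1) for v in u},'tri',np.round(np.linalg.solve(A,b)*1e3,1),*[np.round(atz(ps[v],[u[v]],z)[0][:2]*1e3,1) for v in S])
E
python3 loc.py
```

```text
small {'top': array([317.5, 257.9]), 'side': array([345.9, 241. ])} tri [483.4  58.5  55.8] [483.3  58.5] [482.5  60. ]
medium {'top': array([288.6, 248.7]), 'side': array([319.8, 259. ])} tri [500.7 118.   55.8] [500.5 117.8] [499.9 119.3]
large {'top': array([317.4, 220. ]), 'side': array([307.3, 225.8])} tri [561.4  61.   57. ] [560.9  60.8] [561.6  61.6]
hA {'top': array([260.5, 240.1]), 'side': array([291.8, 282.2])} tri [518.1 177.4  46.7] [518.1 177.4] [517.9 177.6]
hB {'top': array([282.9, 210. ]), 'side': array([275.2, 250.7])} tri [582.3 133.8  46.8] [582.2 133.8] [582.3 133.9]
```

```bash
cat > go.py <<'E'
import sys,numpy as np
from scipy.spatial.transform import Rotation as Ro
from bench import r
o=r.get_obs();R=Ro.from_rotvec(o['orientation'])
print('t',o['clock'],'tcp',np.round(np.array(o['tcp_pos'])*1e3,1),'F',np.round(o['contact_force'],2),'w',round(o['grip_width'],4),'tips',r.tips_ahead)
if len(sys.argv)>3:
    print('shift cm',np.round(R.inv().apply(np.array(list(map(float,sys.argv[1:4])))/1e3-o['tcp_pos'])*100,2))
E
python3 go.py 483 59 150
```

```text
t 0.1 tcp [ 265.6 -620.   244.4] F [-0.6  -0.31 -0.11] w 0.0854 tips 0.014
shift cm [ 46.73 -53.83   9.53]
```

Request:
move_arm(rows=[46.7, -53.8, 3, 0, 46.7, -53.8, 3, 0, 46.7, -53.8, 3, 0, 46.7, -53.8, 3, 0, 46.7, -53.8, 3, 0, 46.7, -53.8, 3, 0, 46.7, -53.8, 3, 0, 46.7, -53.8, 3, 0, 46.7, -53.8, 3, 0, 46.7, -53.8, 3, 0], fingers=0, newtons=20)

```text
clock: 1.35
tcp_pos: [0.4565, -0.024, 0.219]
orientation: [3.077, 0.631, 0.0]
contact_force: [1.3, -0.7, -1.0]
grip_width: 0.0002
gripper_force: 0.0
```

```bash
python3 go.py 483 59 140
```

```text
t 1.35 tcp [456.5 -24.  219. ] F [ 1.26 -0.71 -0.96] w 0.0002 tips 0.014
shift cm [ 5.7  -6.59  7.89]
```

Request:
move_arm(rows=[5.7, -6.6, 4, 0, 5.7, -6.6, 7, 0, 5.7, -6.6, 7.9, 0, 5.7, -6.6, 7.9, 0, 5.7, -6.6, 7.9, 0])

```text
clock: 1.98
tcp_pos: [0.4833, 0.056, 0.141]
orientation: [3.077, 0.628, 0.002]
contact_force: [-0.9, -0.4, -0.2]
grip_width: -0.0001
gripper_force: 0.0
```

```bash
python3 go.py 483 59 90
python3 - <<'E'
from bench import r
from h import *
p=r.camera_params('wrist');im=r.grab_frame('wrist')
hub=[[483,58.7,62],[500.3,118.3,62],[561.2,61.1,62]]
print(proj(p,np.array(hub)/1e3).round(1), p['world_from_camera'].round(3))
cv2.imwrite('pics/w1.png',im)
E
```

```text
t 1.975 tcp [483.3  56.  141. ] F [-0.87 -0.43 -0.22] w -0.0001 tips 0.014
shift cm [ 0.08 -0.29  5.1 ]
[[316.1 219. ]
 [245.6 165.7]
 [359.4 114.7]] [[ 0.392 -0.869 -0.301  0.562]
 [-0.92  -0.37  -0.13   0.089]
 [ 0.001  0.328 -0.945  0.269]
 [ 0.     0.     0.     1.   ]]
```

View pics/w1.png

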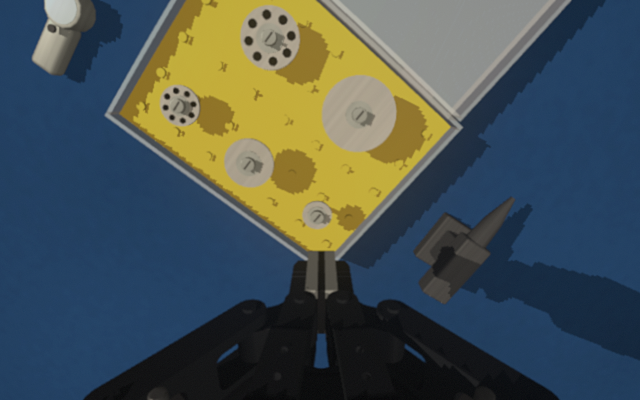

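Wrist view: shut tips at (322,255), small hub near (318,214), medium (250,163), large (361,115), perforated discs at (180,105) and (270,38). I'll segment a fresh frame to cross-check the positions.

```bash
sed '/^ps=/,$d' loc.py > lc.py
python3 - <<'E'
from lc import *
r.grab_frame('wrist');r.grab_frame('wrist')
p=r.camera_params('wrist');im=r.grab_frame('wrist')
g=[(317,214),(249,163),(359,114),(180,105),(270,38)]
for n,u,rad in zip(N,g,R):
    for _ in range(3): u=cen(im,p,u,rad)
    print(n,np.round(u,1),*[(z,np.round(atz(p,[u],z/1e3)[0][:2]*1e3,1)) for z in ([47] if n[0]=='h' else [56,58])])
cv2.imwrite('pics/w2.png',im)
E
python3 go.py 483 58.7 90
```

```text
small [317.2 214.8] (56, array([484.2,  58.8])) (58, array([484.9,  59.1]))
medium [249.2 162.7] (56, array([501.5, 117.9])) (58, array([502.1, 117.7]))
large [359.3 113.6] (56, array([562. ,  61.2])) (58, array([562. ,  61.4]))
hA [180.3 105.3] (47, array([518.7, 176.9]))
hB [270.4  37.8] (47, array([582.7, 133.6]))
t 2.175 tcp [483.3  56.6 140.9] F [-0.04 -0.39  0.26] w -0.0003 tips 0.014
shift cm [ 0.04 -0.21  5.09]
```

```bash
python3 go.py 483.7 58.8 81
```

```text
t 2.175 tcp [483.3  56.6 140.9] F [-0.04 -0.39  0.26] w -0.0003 tips 0.014
shift cm [ 0.11 -0.19  5.99]
```

Request:
move_arm(rows=[0.1, -0.2, 3, 0, 0.1, -0.2, 6, 0, 0.1, -0.2, 6, 0, 0.1, -0.2, 6, 0])

```text
clock: 2.68
tcp_pos: [0.4836, 0.0596, 0.081]
orientation: [3.077, 0.631, 0.002]
contact_force: [0.2, 0.2, 0.1]
grip_width: -0.0
gripper_force: 0.0
```

```bash
python3 go.py 483.7 58.8 64.5
```

```text
t 2.675 tcp [483.6  59.6  81. ] F [0.18 0.21 0.05] w -0.0 tips 0.014
shift cm [-0.02  0.07  1.65]
```

Request:
move_arm(rows=[0, 0.1, 0.3, 0, 0, 0.1, 0.5, 0, 0, 0.1, 0.7, 0, 0, 0.1, 0.9, 0, 0, 0.1, 1, 0, 0, 0.1, 1, 0])

```text
clock: 3.42
tcp_pos: [0.4838, 0.0586, 0.0707]
orientation: [3.077, 0.631, 0.002]
contact_force: [-1.6, -0.6, 5.7]
grip_width: -0.0003
gripper_force: 3.0
```

```bash
python3 go.py 483.7 58.8 64.5
```

```text
t 3.425 tcp [483.8  58.6  70.7] F [-1.6  -0.6   5.66] w -0.0003 tips 0.014
shift cm [-0.   -0.03  0.62]
```

Request:
move_arm(rows=[0, 0, 0.2, 0, 0, 0, 0.4, 0, 0, 0, 0.5, 0, 0, 0, 0.6, 0, 0, 0, 0.65, 0, 0, 0, 0.65, 0])

```text
clock: 4.18
tcp_pos: [0.4838, 0.0586, 0.0644]
orientation: [3.077, 0.631, 0.002]
contact_force: [-1.3, -0.7, 9.3]
grip_width: -0.0002
gripper_force: 4.4
```

```bash
python3 go.py 483.7 58.8 64.5
```

```text
t 4.175 tcp [483.8  58.6  64.4] F [-1.32 -0.74  9.3 ] w -0.0002 tips 0.014
shift cm [-0.   -0.03 -0.01]
```

Request:
move_arm(rows=[0, 0, -1, 0, 0, 0, -4, 0, 0, 0, -4, 0, 0, 0, -4, 0])

```text
clock: 4.68
tcp_pos: [0.4832, 0.0585, 0.1035]
orientation: [3.077, 0.631, 0.0]
contact_force: [-0.2, 0.3, -0.6]
grip_width: -0.0
gripper_force: 0.0
```

```bash
python3 go.py 500.9 118 81
```

```text
t 4.675 tcp [483.2  58.5 103.5] F [-0.15  0.25 -0.57] w -0.0 tips 0.014
shift cm [ 3.97 -4.78  2.25]
```

Request:
move_arm(rows=[4, -4.8, 0, 0, 4, -4.8, 0, 0, 4, -4.8, 1, 0, 4, -4.8, 2.2, 0, 4, -4.8, 2.2, 0, 4, -4.8, 2.2, 0])

```text
clock: 5.42
tcp_pos: [0.501, 0.1179, 0.0813]
orientation: [3.078, 0.63, -0.001]
contact_force: [-1.2, 0.1, -0.7]
grip_width: 0.0
gripper_force: 0.0
```

```bash
python3 go.py 500.9 118 64.5
```

```text
t 5.425 tcp [501.  117.9  81.3] F [-1.16  0.15 -0.68] w 0.0 tips 0.014
shift cm [-0.01 -0.01  1.68]
```

Request:
move_arm(rows=[0, 0, 0.3, 0, 0, 0, 0.5, 0, 0, 0, 0.7, 0, 0, 0, 0.9, 0, 0, 0, 1.1, 0, 0, 0, 1.3, 0, 0, 0, 1.4, 0, 0, 0, 1.5, 0, 0, 0, 1.5, 0])

```text
clock: 6.55
tcp_pos: [0.5013, 0.1185, 0.0671]
orientation: [3.077, 0.631, 0.001]
contact_force: [-2.0, -1.0, 6.9]
grip_width: 0.0002
gripper_force: 3.7
```

```bash
python3 go.py 500.9 118 64.5
```

```text
t 6.55 tcp [501.3 118.5  67.1] F [-2.04 -1.02  6.88] w 0.0002 tips 0.014
shift cm [-0.06  0.03  0.26]
```

Request:
move_arm(rows=[0, 0, 0.1, 0, 0, 0, 0.2, 0, 0, 0, 0.28, 0, 0, 0, 0.28, 0])

```text
clock: 7.05
tcp_pos: [0.5013, 0.1185, 0.0644]
orientation: [3.077, 0.631, 0.001]
contact_force: [-2.2, 0.1, 8.1]
grip_width: 0.0001
gripper_force: 4.3
```

```bash
python3 go.py 500.9 118 64.5
```

```text
t 7.05 tcp [501.3 118.5  64.4] F [-2.19  0.08  8.06] w 0.0001 tips 0.014
shift cm [-0.06  0.03 -0.01]
```

Request:
move_arm(rows=[0, 0, -1, 0, 0, 0, -4, 0, 0, 0, -4, 0, 0, 0, -4, 0])

```text
clock: 7.55
tcp_pos: [0.5011, 0.1183, 0.1037]
orientation: [3.077, 0.631, 0.0]
contact_force: [-0.5, 0.2, 0.5]
grip_width: 0.0003
gripper_force: 0.0
```

```bash
python3 go.py 561.6 61.1 81
```

```text
t 7.55 tcp [501.1 118.3 103.7] F [-0.51  0.24  0.48] w 0.0003 tips 0.014
shift cm [3.31 7.64 2.27]
```

Request:
move_arm(rows=[3.3, 7.6, 0, 0, 3.3, 7.6, 0, 0, 3.3, 7.6, 1, 0, 3.3, 7.6, 2.2, 0, 3.3, 7.6, 2.2, 0, 3.3, 7.6, 2.2, 0])

```text
clock: 8.3
tcp_pos: [0.5608, 0.0626, 0.0816]
orientation: [-3.077, -0.634, 0.001]
contact_force: [-0.7, 0.1, -0.6]
grip_width: -0.0002
gripper_force: 0.0
```

```bash
python3 go.py 561.6 61.1 64.5
```

```text
t 8.3 tcp [560.8  62.6  81.6] F [-0.7   0.1  -0.64] w -0.0002 tips 0.014
shift cm [0.01 0.17 1.71]
```

Request:
move_arm(rows=[0, 0.1, 0, 0, 0, 0.1, 0, 0, 0, 0.1, 0, 0])

```text
clock: 8.68
tcp_pos: [0.562, 0.0607, 0.0819]
orientation: [3.077, 0.631, 0.001]
contact_force: [0.1, 0.8, 0.5]
grip_width: -0.0001
gripper_force: 0.0
```

```bash
python3 go.py 561.6 61.1 64.5
```

```text
t 8.675 tcp [562.   60.7  81.9] F [0.14 0.76 0.51] w -0.0001 tips 0.014
shift cm [-0.02 -0.06  1.74]
```

Request:
move_arm(rows=[0, 0, 0.3, 0, 0, 0, 0.5, 0, 0, 0, 0.7, 0, 0, 0, 0.9, 0, 0, 0, 1.1, 0, 0, 0, 1.3, 0, 0, 0, 1.4, 0, 0, 0, 1.5, 0, 0, 0, 1.5, 0])

```text
clock: 9.8
tcp_pos: [0.5618, 0.0607, 0.0673]
orientation: [3.077, 0.631, -0.0]
contact_force: [-3.2, -0.8, 7.9]
grip_width: 0.0001
gripper_force: 3.8
```

```bash
python3 go.py 561.6 61.1 64.5
```

```text
t 9.8 tcp [561.8  60.7  67.3] F [-3.24 -0.79  7.94] w 0.0001 tips 0.014
shift cm [-0.   -0.05  0.28]
```

Request:
move_arm(rows=[0, 0, 0.1, 0, 0, 0, 0.2, 0, 0, 0, 0.3, 0, 0, 0, 0.3, 0])

```text
clock: 10.3
tcp_pos: [0.5618, 0.0607, 0.0644]
orientation: [3.077, 0.631, -0.0]
contact_force: [-2.3, -0.4, 8.9]
grip_width: 0.0002
gripper_force: 4.3
```

```bash
python3 go.py 561.6 61.1 64.5
```

```text
t 10.3 tcp [561.8  60.7  64.4] F [-2.33 -0.39  8.93] w 0.0002 tips 0.014
shift cm [-0.   -0.05 -0.01]
```

Request:
move_arm(rows=[0, 0, -1, 0, 0, 0, -5, 0, 0, 0, -9, 0, -6, 0, -12, 0, -12, 0, -14, 0, -12, 6, -14, 0, -12, 12, -14, 0, -12, 18, -14, 0, -12, 20, -14, 0, -12, 20, -14, 0])

```text
clock: 11.55
tcp_pos: [0.5303, -0.1712, 0.2036]
orientation: [-3.078, -0.628, 0.0]
contact_force: [0.5, 0.2, -0.9]
grip_width: 0.0
gripper_force: 0.0
```

Request:
move_arm(rows=[0, 0, -3, 0, 0, 0, -3, 0, 0, 0, -3, 0, 0, 0, -3, 0])

```text
clock: 12.05
tcp_pos: [0.5297, -0.1694, 0.2329]
orientation: [-3.076, -0.633, 0.002]
contact_force: [0.9, -0.1, 0.6]
grip_width: 0.0
gripper_force: 0.0
```

```bash
python3 go.py
python3 - <<'E'
from bench import r
import cv2
for n in('top','side'): cv2.imwrite(f'pics/{n}1.png',r.grab_frame(n))
b=cv2.imread('pics/side1.png')[205:325,230:385]
cv2.imwrite('pics/side1z.png',cv2.resize(b,None,fx=5,fy=5,interpolation=2))
E
sed 's/0\.png/1.png/; s/\.0575/.0455/' loc.py > loc1.py; python3 loc1.py
```

```text
t 12.05 tcp [ 529.7 -169.4  232.9] F [ 0.88 -0.11  0.56] w 0.0 tips 0.014
small {'top': array([317.7, 258.3]), 'side': array([345.7, 245.2])} tri [483.4  58.6  45.3] [483.5  58.6] [483.2  58.7]
medium {'top': array([289. , 249.3]), 'side': array([319.9, 263.2])} tri [500.7 117.9  45.3] [500.7 117.9] [500.6 118.1]
large {'top': array([317.6, 220.9]), 'side': array([306. , 228.4])} tri [562.1  61.6  50.2] [561.   60.9] [567.   58.1]
hA {'top': array([260.6, 240.1]), 'side': array([291.8, 282.2])} tri [518.1 177.4  46.7] [518.2 177.3] [517.9 177.5]
hB {'top': array([282.9, 210. ]), 'side': array([275.2, 250.7])} tri [582.3 133.8  46.8] [582.2 133.7] [582.3 133.9]
```

View pics/side1z.png

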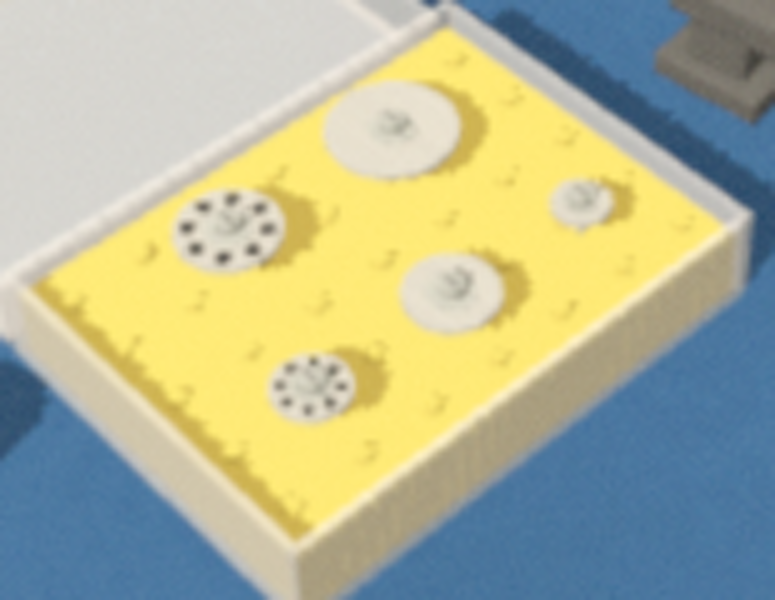

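Side view: the three plain discs now sit low. The small one is at crop (582,203), medium (452,292) and large (392,130). The large disc's triangulated height came out bad because its segmentation caught the lid rim, but by eye it moved down about 4.6 px, like the small (4.2 px). The perforated discs haven't moved.

```bash
python3 -c "
from bench import r
print(r.hand_in())"
```

```text
the job is handed in; nothing more can be done
None
```

I pressed all three plain discs home in order (small, medium, large), with the fingertips at about 50.4 mm on each hub against 52 mm for home, and handed the job in at about 12 s; the large disc's final depth rests on fingertip height and the side view by eye, because its camera measurement failed.

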